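Refill the cheese display from the push-to-open stock box

TASK

Press the front of the stock box's lid until its touch latch clicks, then let it come up gently under the hand, never letting it fly up, until it stands fully open, and leave it open. Take the green cheese loaf out of the box and set it down, without dropping it, into the empty cell of the display rack, upright on the cell's floor and lying lengthwise like its neighbours. Leave the other cheeses and everything else on the table where they are, and leave the loaf free.

Things in the scene. Friction and masses are not known exactly. Their poses are not given: they have to be found in the camera images.
- box: white stock box fixed to the table, 190 (own x) x 178 (y) x 75 mm high, origin at the centre of its underside, front (-x) to the robot; place and side vary. Floor 8 mm. Three lanes along x, centres at y -56, 0, +56 mm, 50 mm wide, x -73 to +85 mm, with 6 mm partitions up to 66 mm. One loaf lies lengthwise in each: 4 mm room at its long sides (none for fingers), 33 to 63 mm at its ends
- lid (a joint): angle of the box's wooden lid about its rear edge: 0 shut and latched, -0.035 pressed fully down, 1.9 fully open (leaning back). Pressing the brass dot about 4 mm down (6 to 8 N) releases it; it pushes up with about 4 N, opens by its spring to 1.9 and stays. Let go after the click it flies up at over 5 rad/s (too fast); held back to 1 rad and let go, it swings on slowly enough
- lid_press (a point): brass dot on the lid's top face (lid 8 mm thick, 193 mm front to back, 178 mm wide), at mid-width, 25 mm behind its front edge, 165 mm in front of the hinge; 90 mm above the table when shut; moves with the lid; a small latch tongue hangs 41 mm below the lid near its front edge
- lid_hinge (a point): middle of the lid's hinge line, 86 mm above the table, at the box's own x = +92 mm; the line runs along its y; the lid's top face lies 4 mm outside it
- rack: dark wooden display rack fixed to the table, 252 mm long (own x) x 64 mm wide (y), origin at the centre of its underside; place and side vary. Three cells along x, centres at -82, 0, +82 mm, each 76 mm long between 6 mm end walls 60 mm high, 54 mm wide between lips 5 mm thick and 16 mm high; floor 6 mm above the table. Two hold an orange and a yellow loaf, one is empty
- gap (a point): centre of the empty cell's floor (6 mm above the table), marked with a green spot on white paper; its x axis runs along the rack
- loaf_center (a point): centre of the green waxed cheese loaf, 62 mm long (own x) x 42 mm wide (y) x 58 mm high (z), about 160 g; it stands in one of the three lanes of the box, its top 66 mm above the table
- box_orange_center (a point): centre of the orange loaf in the box (same size as the green one)
- box_yellow_center (a point): centre of the yellow loaf in the box (same size)
- rack_orange_center (a point): centre of the orange loaf in the rack (same size)
- rack_yellow_center (a point): centre of the yellow loaf in the rack (same size)
- pick_pot: white square pot of tasting sticks, 50 x 50 x 55 mm, sticks to 85 mm, origin at the centre of its underside
- honey_jar: amber glass jar with a brass lid, 58 mm diameter, 75 mm high, origin at the centre of its underside
- mustard_jar: yellow jar with a black lid, 58 mm diameter, 75 mm high, origin at the centre of its underside

How it is judged:
On the way, in this order (a step that is already met when the one before it is completed fails the run):
1. the lid has been let up and stands open (beyond 1.4 rad) (value of joint lid above 1.4 rad and velocity of joint lid below 0.3 rad/s), for 0.2 s.
2. the green loaf has been lifted out of the box (horizontal distance between loaf_center and box above 0.14 m), for 0.1 s.
At the end, for the whole second after the job is handed in: the lid still stands open (beyond 1.4 rad) and the green loaf rests still and released in the rack's empty cell, on its floor (within 5 mm), centred within 12 mm along and 10 mm across, upright within 0.1 rad and lengthwise within 0.3 rad (value of joint lid above 1.4 rad and x of loaf_center in the frame of gap between -0.012 and 0.012 m and y of loaf_center in the frame of gap between -0.01 and 0.01 m and z of loaf_center in the frame of gap between 0.024 and 0.034 m and angle between loaf_center's own z axis and vertical below 0.1 rad and angle between the x axis of loaf_center and the x axis of gap, either way round below 0.3 rad and linear speed of loaf below 0.02 m/s); the robot touches nothing.
It fails at once if the lid flies up (faster than 4 rad/s) (velocity of joint lid above 4 rad/s).
It fails at once if the loaf is dropped (it moves faster than 0.5 m/s while the fingers do not hold it) (linear speed of loaf above 0.5 m/s and contact force between the fingers and loaf below 0.1 N).
It fails at once if another cheese is moved by more than 15 mm (distance of any of box_orange_center, box_yellow_center, rack_orange_center, rack_yellow_center from where it was at the start of the episode above 0.015 m).
It fails at once if a pot or jar is moved by more than 20 mm (distance of any of pick_pot, honey_jar, mustard_jar from where it was at the start of the episode above 0.02 m).
It also fails if it takes over 72 s, if anything falls off the work surface, if the arm or the gripper's body presses on something with over 40 N, if the wrist force passes 120 N, or if a joint passes its speed limit or range.

ROBOT

A 7-joint arm with a two-finger parallel gripper is mounted at the origin on the work surface. World frame = base frame: x ahead of the robot, y to its left, z up, the work surface at z = 0. Lengths are in m, angles in rad, forces in N, time in s.
With the tool pointing down it reaches from about 0.4 to 0.875 m from the base axis. Payload 19.3 kg.
Tool frame: the origin (TCP) lies at the very end of the fingers, on their centre line; the grasp point (between the pads) lies 19 mm behind it; z points along the fingers, y is the direction in which the jaws open and shut (so a half turn about z gives the same grasp; the last joint's range is limited). The gripper opens to 85 mm and grips with 20 to 120 N. Pads are 22 mm wide; open, the fingers measure 114 mm over their backs; the gripper's body (76 mm by 85 mm) begins 54 mm behind the grasp point. The pads swing forward as they close: fully open they stand 13 mm farther back than shut.
Start: joints at [-1.305, 0.521, -0.036, 1.599, 0.021, 1.021, -0.113], TCP at [0.206, 0.59, 0.231] pointing down, gripper open.
Joint ranges: [-2.91, 2.91], [-0.3, 2.13], [-1.5, 1.42], [0.17, 2.43], [-1.26, 4.41], [0.16, 1.93], [-2.52, 2.52]. Speed limits (rad/s): [1.89, 1.89, 2.39, 2.39, 3.01, 3.01, 3.01].

INTERFACE

Orientations are given as [roll, pitch, yaw] about the fixed x, y, z axes, in that order (R = Rz(yaw) Ry(pitch) Rx(roll)).
In Python, from workcell import bot, viewer gives the robot as it stands.
- The arm moves only by the shell command python3 -m creep 'ROWS' [FORCE]. ROWS is JSON, a list of rows, each an object of numbers: "rx", "ry", "rz": the turn, a rotation vector about the tool's x, y, z in degrees; "tx", "ty", "tz": the shift along the tool's x, y, z in mm; "hand": the closure, from -1 (fully open) to 1 (shut), so that 0 is half open. In form: [{"rx": .., "ry": .., "rz": .., "tx": .., "ty": .., "tz": .., "hand": ..}, ...]. A call has 1 to 8 rows; each row is the pose to reach, as a shift and turn from the pose commanded when the call began, along the tool's axes at that moment; what a row does not reach only later rows make up. A row lasts 1/10 s, in which the tool goes at most 50 mm and 8.59 degrees, less where a joint would pass 70% of its speed; a pose out of reach is approached as far as the arm can. A call with a gripper value outside its range is refused whole. The fingers move at their own pace and stop on an object; FORCE is the grip in N (left out, the last holds). Time passes only in rows, so rows that repeat a pose let the fingers close. It gives the time, the measured TCP pose, the force and the opening at its end, in the units of the state.
- bot.observe(): the state, without advancing time (a new reading comes with each control period).
- viewer.grab_frame(name): name is "scene" or "top" or "wrist"; returns a dict with "pixels" (384x512x3 uint8, blue, green, red), "vertical_fov" (degrees; the focal length in pixels is half the picture's height over the tangent of half this angle, whatever the lens; pixels are square), "cx", "cy" (the principal point, pixels), "distortion" ([k1, k2, p1, p2, k3] as OpenCV has them; the pictures are not rectified), "rvec" (rotation vector, rad) and "tvec" (3), from world to camera coordinates, as OpenCV has them; the wrist camera has in their place "tool_from_camera" (4x4, takes a point from camera to tool coordinates, whose origin is the TCP and whose axes are the flange's). Camera axes: x right, y down, z forward; pixel columns grow to the right and rows downward; lengths in m; the calibration is good to about 2 mm. A picture is of the moment at which its call begins: read the wrist's pose just before it. There is no depth.
- bot.job_done(): hands the job in, once; it reports no verdict.
Trained networks look in a picture, given as the dict that the camera call returned (one of the last four; its "shot" number tells which), for a name from the list of things; names that differ only in an ending like _2 or _b are one class to them, and where a whole thing is asked for, a point or a joint stands for the part that bears it (a point fixed in the world has none). Each returns a list of dicts, best first, with "score" (0 to 1); they miss things now and then, are a little off and sometimes report something else, mostly with a low value. They report only what shows in the picture. A call takes as long as a camera call.
- viewer.outline_of(target, picture): "mask" (384x512 bool, what is visible of it) and "bbox" ([left, top, right, bottom] in pixels, round what is visible of it).
The state is a dict: "clock": time; "qpos": joint angles; "qd": joint speeds; "joint_efforts": joint torques, N m; "position": TCP position; "tool_rot": TCP orientation; "force": force on the tool from outside, world axes, zero at the start; "moment": the same for the moment, N m; "grip_width": finger opening in m.
Only numpy, scipy, OpenCV 4.12 (cv2) and the standard library are available. Lean on these libraries where they do the work, as an engineer would, in place of code of your own. Each camera call takes 0.05 s, during which the arm holds its last target.

## Working session

There is one attempt and no reset: what is moved stays moved. The work goes in short steps, Python scripts to look and compute and a shell command to move; the robot and the scene stay as the last step left them, time stands still between calls to the robot, and variables do not carry over. Pictures are saved under pics/ and viewed, and the job is handed in when it is done.

```bash
ls; mkdir -p pics; python3 - <<'E'
from workcell import bot, viewer
import cv2,numpy as np
print(bot.observe())
for n in ["scene","top","wrist"]:
    f=viewer.grab_frame(n); cv2.imwrite(f"pics/{n}0.png",f["pixels"])
    print(n,{k:v for k,v in f.items() if k!="pixels"})
E
```

```text
pics
{'clock': 0.0, 'qpos': array([-1.30519601,  0.52198919, -0.03635573,  1.59999812,  0.02118985,
        1.02107702, -0.1128221 ]), 'qd': array([ 0.00195494,  0.00045456,  0.00084872,  0.00039366,  0.00096953,
       -0.00081256, -0.00019705]), 'joint_efforts': array([-1.25390226e-03, -9.27109909e+01,  1.97912291e+00, -3.69929266e+01,
        1.78381690e-02,  8.03902483e-03, -1.94923011e-06]), 'position': array([0.205861  , 0.589778  , 0.23074441]), 'tool_rot': array([-3.14050670e+00,  5.40117629e-05,  2.80577937e+00]), 'force': array([-0.18995255, -0.12728078,  0.07343694]), 'moment': array([-0.06353279, -0.01986509, -0.04564457]), 'grip_width': 0.08564596933397797}
scene {'vertical_fov': 57.62988739430606, 'cx': 256.20113123048935, 'cy': 193.67065532212786, 'distortion': array([-0.09737044,  0.        ,  0.        ,  0.        ,  0.        ]), 'rvec': array([ 0.91952635,  2.7294408 , -0.74846703]), 'tvec': array([ 0.45118834, -0.27606614,  1.45669099]), 'shot': 1}
top {'vertical_fov': 54.39542433963876, 'cx': 259.06035009217373, 'cy': 189.78649417627915, 'distortion': array([0.01523127, 0.        , 0.        , 0.        , 0.        ]), 'rvec': array([ 2.1077054 , -2.15205939,  0.1768827 ]), 'tvec': array([0.03345625, 0.56617453, 1.09734369]), 'shot': 2}
wrist {'vertical_fov': 63.011431641176806, 'cx': 265.0623521332326, 'cy': 195.0688076090176, 'distortion': array([0.01899226, 0.        , 0.        , 0.        , 0.        ]), 'tool_from_camera': array([[ 7.22345848e-04, -9.54989092e-01, -2.96640038e-01,
         7.51913629e-02],
       [ 9.99999201e-01,  3.82097555e-04,  1.20498324e-03,
        -3.02428464e-04],
       [-1.03740041e-03, -2.96640672e-01,  9.54988605e-01,
        -1.42607942e-01],
       [ 0.00000000e+00,  0.00000000e+00,  0.00000000e+00,
         1.00000000e+00]]), 'shot': 3}
```

View pics/scene0.png

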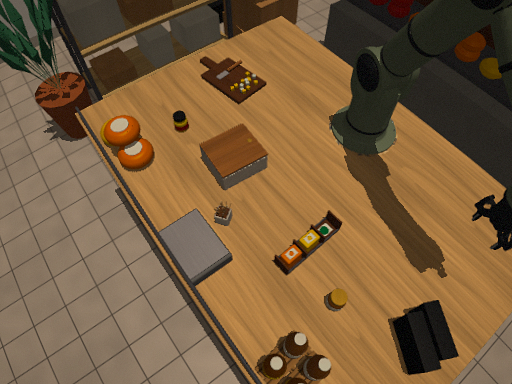

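View pics/top0.png

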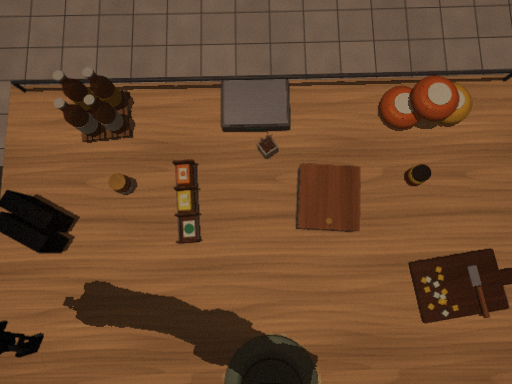

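View pics/wrist0.png

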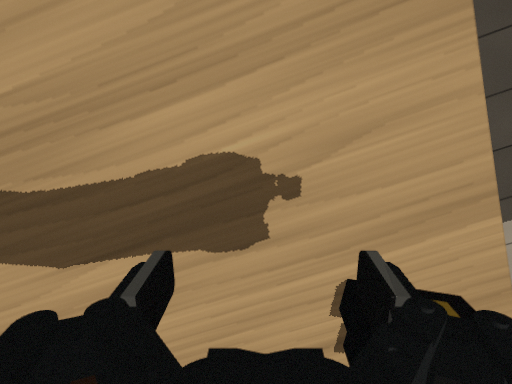

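```bash
cat > h.py <<'E'
from workcell import bot, viewer
import cv2,numpy as np
from scipy.spatial.transform import Rotation as R
def K(f):
    fl=192/np.tan(np.radians(f["vertical_fov"])/2); return np.array([[fl,0,f["cx"]],[0,fl,f["cy"]],[0,0,1.]])
def ext(f,s=None):
    if "rvec" in f:
        Rm=cv2.Rodrigues(f["rvec"])[0]; return Rm,np.array(f["tvec"]).ravel()
    T=np.eye(4);T[:3,:3]=R.from_euler('xyz',s["tool_rot"]).as_matrix();T[:3,3]=s["position"]
    W=T@f["tool_from_camera"]; return W[:3,:3].T,-W[:3,:3].T@W[:3,3]
def px2w(f,uv,z,s=None):
    uv=np.array(uv,float).reshape(-1,1,2)
    n=cv2.undistortPoints(uv,K(f),np.array(f["distortion"])).reshape(-1,2)
    Rm,t=ext(f,s); C=-Rm.T@t
    d=np.c_[n,np.ones(len(n))]@Rm
    return C+d*((z-C[2])/d[:,2])[:,None]
def w2px(f,p,s=None):
    Rm,t=ext(f,s)
    return cv2.projectPoints(np.array(p,float).reshape(-1,3),cv2.Rodrigues(Rm)[0],t,K(f),np.array(f["distortion"]))[0].reshape(-1,2)
def quad(mask):
    c,_=cv2.findContours(mask.astype(np.uint8),cv2.RETR_EXTERNAL,cv2.CHAIN_APPROX_NONE)
    c=max(c,key=cv2.contourArea); return cv2.minAreaRect(c)
E
python3 - <<'E'
from h import *
f=viewer.grab_frame("top"); s=viewer.grab_frame("scene")
P={}
for n in ["lid","lid_press","box","rack","gap","loaf_center","rack_orange_center","rack_yellow_center","pick_pot","honey_jar","mustard_jar"]:
  for nm,g in (("top",f),("scene",s)):
    try:o=viewer.outline_of(n,g)
    except Exception as e: print(n,e); continue
    for d in o[:2]:
        m=d["mask"]; ys,xs=np.nonzero(m)
        print(n,nm,round(d["score"],2),d["bbox"],m.sum(),"c",xs.mean().round(1),ys.mean().round(1),quad(m))
im=f["pixels"].copy()
cv2.imwrite("pics/topA.png",cv2.resize(im[130:260,150:380],None,fx=3.4,fy=3.4,interpolation=cv2.INTER_CUBIC))
cv2.imwrite("pics/scA.png",cv2.resize(s["pixels"][110:290,180:360],None,fx=3.3,fy=3.3,interpolation=cv2.INTER_CUBIC))
E
```

```text
lid top 0.55 [299.7, 164.8, 364.9, 231.0] 3885 c 329.2 196.9 ((329.68194580078125, 196.632568359375), (61.1968994140625, 65.15180206298828), 2.38594388961792)
lid scene 0.96 [204.0, 123.4, 266.4, 176.8] 2007 c 232.9 149.6 ((233.4000244140625, 149.3000030517578), (40.24921798706055, 55.90169906616211), 63.43495178222656)
lid_press top 0.7 [299.2, 164.9, 361.4, 233.8] 3786 c 329.4 197.1 ((329.5893249511719, 196.87399291992188), (60.63240051269531, 65.11627960205078), 1.6365771293640137)
lid_press scene 0.84 [200.5, 121.1, 268.3, 177.3] 2119 c 233.0 149.6 ((233.4770965576172, 148.98321533203125), (42.12683868408203, 56.86360549926758), 62.78388977050781)
lid_press scene 0.49 [296.7, 229.6, 318.0, 252.4] 251 c 308.9 239.8 ((309.0000305175781, 240.00003051757812), (14.142135620117188, 18.384777069091797), 45.0)
box top 0.64 [296.0, 164.1, 361.5, 233.0] 4152 c 328.2 197.2 ((328.5787353515625, 197.00413513183594), (64.12177276611328, 65.96133422851562), 3.0127875804901123)
box scene 0.62 [198.1, 125.1, 269.0, 191.1] 2854 c 233.9 155.4 ((234.60035705566406, 154.31314086914062), (53.352943420
[... 2255 characters left out ...]
((120.5999984741211, 182.80001831054688), (24.149532318115234, 18.782970428466797), 26.56505012512207)
honey_jar top 0.34 [256.7, 137.5, 280.1, 157.1] 306 c 267.0 145.9 ((266.5384216308594, 145.8076934814453), (19.137157440185547, 17.75040626525879), 56.3099365234375)
honey_jar scene 0.91 [325.5, 291.1, 347.6, 309.9] 369 c 336.6 299.6 ((336.7500305175781, 299.7500305175781), (19.091880798339844, 22.62741470336914), 45.0)
mustard_jar top 0.86 [408.0, 165.0, 433.4, 186.3] 369 c 417.3 174.5 ((417.5, 174.5), (19.0, 23.0), 90.0)
mustard_jar scene 0.74 [173.0, 110.7, 188.2, 133.8] 244 c 179.8 121.1 ((180.0487823486328, 120.93902587890625), (20.65069580078125, 13.141352653503418), 83.6598129272461)
```

View pics/topA.png

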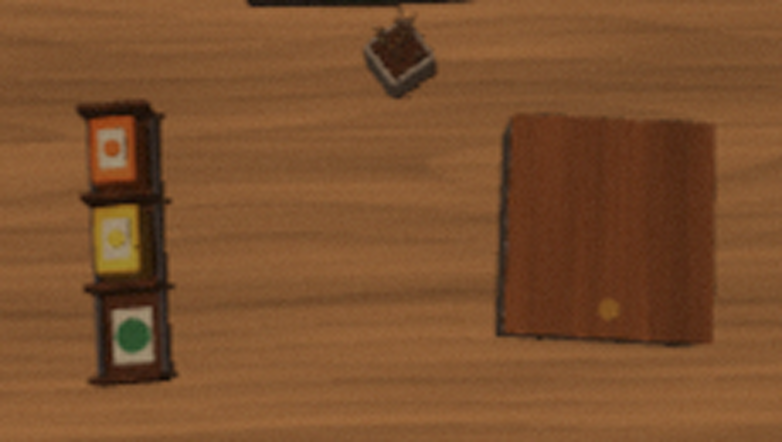

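View pics/scA.png

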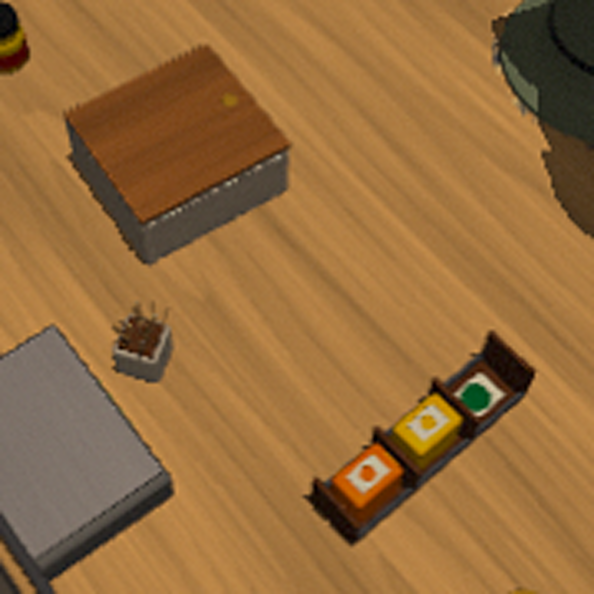

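The top view shows the lid with its dot at (329,221), the rack at (187,200), and the green spot at (189,228), with the empty cell nearest the robot.

```bash
python3 - <<'E'
from h import *
f=viewer.grab_frame("top"); s=viewer.grab_frame("scene")
def cv(p,o,k): return (np.array(p,float)+.5)/k-.5+np.array(o)
T=lambda p:cv(p,(150,130),3.4); S=lambda p:cv(p,(180,110),3.3)
print("dot",px2w(f,T((608,309)),.09),px2w(s,S((230,100)),.09))
c=px2w(f,T([(512,115),(714,123),(712,343),(503,333)]),.09);print("lid top",c, [np.linalg.norm(c[i]-c[(i+1)%4]) for i in range(4)],c.mean(0))
c=px2w(s,S([(66,115),(207,46),(289,146),(146,220)]),.09);print("lid sc",c, [np.linalg.norm(c[i]-c[(i+1)%4]) for i in range(4)],c.mean(0))
for nm,g in (("t",f),("s",s)):
    hsv=cv2.cvtColor(g["pixels"],cv2.COLOR_BGR2HSV)
    m=cv2.inRange(hsv,(60,90,30),(90,255,255))
    n,l,st,ce=cv2.connectedComponentsWithStats(m)
    for i in range(1,n):
        if st[i,4]>20: print(nm,"green",st[i],ce[i],px2w(g,ce[i],.006))
# rack: end wall tops z=.06
print("rackwalls", px2w(f,T([(115,108),(124,199),(130,289),(133,378)]),.06))
print("rack ends sc",px2w(s,S([(334,513),(512,355)]),.06))
E
```

```text
dot [[ 0.46459548 -0.17840712  0.09      ]] [[ 0.46338445 -0.17792391  0.09      ]]
lid top [[ 0.63672548 -0.10307288  0.09      ]
 [ 0.6255895  -0.27944677  0.09      ]
 [ 0.43391312 -0.26508783  0.09      ]
 [ 0.44596213 -0.08795679  0.09      ]] [np.float64(0.17672509869715503), np.float64(0.1922134623513408), np.float64(0.17754037401395445), np.float64(0.19136132029632763)] [ 0.53554756 -0.18389107  0.09      ]
lid sc [[ 0.62392417 -0.27371914  0.09      ]
 [ 0.43616035 -0.26008614  0.09      ]
 [ 0.45038075 -0.08560842  0.09      ]
 [ 0.63236604 -0.10064352  0.09      ]] [np.float64(0.18825810172849), np.float64(0.1750562679237073), np.float64(0.182605310950514), np.float64(0.17328138405292962)] [ 0.53570782 -0.1800143   0.09      ]
s green [  0   0  38  60 797] [16.00376412 30.83437892] [[ 0.99590968 -1.71748191  0.006     ]]
s green [ 24   0  27  61 587] [39.7427598  18.98126065] [[ 0.84505519 -1.73049782  0.006     ]]
s green [ 0  4  9 18 50] [ 2.8  12.96] [[ 1.01678567 -1.99879159  0.006     ]]
s green [  0  45  29  26 270] [14.21111111 57.65555556] [[ 1.06953765 -1.46074981  0.006     ]]
s green [320 226   8   9  50] [323.68 229.96] [[0.45656994 0.24490066 0.006     ]]
rackwalls [[0.65835869 0.25244967 0.06      ]
 [0.57448383 0.24324131 0.06      ]
 [0.49359777 0.23688391 0.06      ]
 [0.41559621 0.23327644 0.06      ]]
rack ends sc [[0.67017981 0.26538754 0.06      ]
 [0.41821366 0.24597503 0.06      ]]
```

```bash
cat >> h.py <<'E'
def go(pos,psi_deg=None,s=None):
    s=s or bot.observe()
    R0=R.from_euler('xyz',s["tool_rot"])
    t=R0.inv().apply(np.array(pos)-s["position"])*1000
    if psi_deg is None: rv=np.zeros(3)
    else: rv=(R0.inv()*R.from_euler('xyz',[np.pi,0,np.radians(psi_deg)])).as_rotvec(degrees=True)
    print("pos",s["position"].round(4),"rot",np.degrees(s["tool_rot"]).round(2),"-> t",t.round(1),"r",rv.round(1))
E
python3 -c "
from h import *
go([.47,.12,.25],85.7)
f=viewer.grab_frame('top'); print(px2w(f,(np.array([133,335])+.5)/3.4-.5+np.array([150,130]),.006))"
```

```text
pos [0.206  0.5901 0.2313] rot [-180.      0.    160.76] -> t [-404.2 -356.8  -18.7] r [-0.   0.  75.1]
[[0.45692782 0.24416264 0.006     ]]
```

```bash
python3 -m creep '[{"tx":-200,"ty":-178,"tz":-10,"rz":38,"hand":1},{"tx":-200,"ty":-178,"tz":-10,"rz":38,"hand":1},{"tx":-200,"ty":-178,"tz":-10,"rz":38,"hand":1},{"tx":-404,"ty":-357,"tz":-19,"rz":75,"hand":1},{"tx":-404,"ty":-357,"tz":-19,"rz":75,"hand":1},{"tx":-404,"ty":-357,"tz":-19,"rz":75,"hand":1},{"tx":-404,"ty":-357,"tz":-19,"rz":75,"hand":1},{"tx":-404,"ty":-357,"tz":-19,"rz":75,"hand":1}]' 40; python3 -c "
from h import *
print(bot.observe()['qpos'])
go([.464,-.178,.14],85.7)"
```

```text
[-1.30521086  0.52137781 -0.03628537  1.59951296  0.02118115  1.02111912
 -0.11276182]
pos [0.206  0.5901 0.2313] rot [-180.     -0.    160.76] -> t [-496.7 -640.1   91.3] r [-0.   0.  75.1]schema error: expected keys rx, ry, rz, tx, ty, tz, hand
```

```bash
python3 -m creep '[{"rx":0,"ry":0,"rz":38,"tx":-200,"ty":-178,"tz":-10,"hand":1},{"rx":0,"ry":0,"rz":38,"tx":-200,"ty":-178,"tz":-10,"hand":1},{"rx":0,"ry":0,"rz":38,"tx":-200,"ty":-178,"tz":-10,"hand":1},{"rx":0,"ry":0,"rz":75,"tx":-404,"ty":-357,"tz":-19,"hand":1},{"rx":0,"ry":0,"rz":75,"tx":-404,"ty":-357,"tz":-19,"hand":1},{"rx":0,"ry":0,"rz":75,"tx":-404,"ty":-357,"tz":-19,"hand":1},{"rx":0,"ry":0,"rz":75,"tx":-404,"ty":-357,"tz":-19,"hand":1},{"rx":0,"ry":0,"rz":75,"tx":-404,"ty":-357,"tz":-19,"hand":1}]' 40; python3 -c "
from h import *
print(bot.observe()['qpos'])
go([.464,-.178,.14],85.7)"
```

```text
clock: 2.3
position: [0.402, 0.2396, 0.2459]
tool_rot: [3.141, -0.001, 1.6]
force: [0.8, 0.8, 0.2]
grip_width: -0.0
[-0.9450636   0.26350874  0.34208614  1.9949142  -0.11220947  0.90003807
 -0.51512876]
pos [0.402  0.2396 0.2459] rot [ 1.7997e+02 -4.0000e-02  9.1660e+01] -> t [-419.3   49.8  105.6] r [ 0. -0.  6.]
```

```bash
python3 -m creep '[{"rx":0,"ry":0,"rz":6,"tx":-419,"ty":50,"tz":80,"hand":1},{"rx":0,"ry":0,"rz":6,"tx":-419,"ty":50,"tz":80,"hand":1},{"rx":0,"ry":0,"rz":6,"tx":-419,"ty":50,"tz":80,"hand":1},{"rx":0,"ry":0,"rz":6,"tx":-419,"ty":50,"tz":80,"hand":1},{"rx":0,"ry":0,"rz":6,"tx":-419,"ty":50,"tz":80,"hand":1},{"rx":0,"ry":0,"rz":6,"tx":-419,"ty":50,"tz":80,"hand":1},{"rx":0,"ry":0,"rz":6,"tx":-419,"ty":50,"tz":80,"hand":1},{"rx":0,"ry":0,"rz":6,"tx":-419,"ty":50,"tz":80,"hand":1}]'; python3 -c "
from h import *
print(bot.observe()['qpos'])
go([.464,-.178,.14],85.7)"
```

```text
clock: 3.1
position: [0.4617, -0.149, 0.1708]
tool_rot: [3.141, -0.0, 1.501]
force: [1.0, 1.0, 0.5]
grip_width: -0.0002
[-0.15389276  0.42192638  0.44770145  2.0381325  -0.26754168  0.73635296
  0.389937  ]
pos [ 0.4617 -0.149   0.1708] rot [ 1.7996e+02 -1.0000e-02  8.6030e+01] -> t [-28.8   4.3  30.8] r [ 0.  -0.   0.3]
```

```bash
python3 -m creep '[{"rx":0,"ry":0,"rz":0,"tx":-29,"ty":4,"tz":45,"hand":1},{"rx":0,"ry":0,"rz":0,"tx":-29,"ty":4,"tz":45,"hand":1},{"rx":0,"ry":0,"rz":0,"tx":-29,"ty":4,"tz":45,"hand":1}]'; python3 - <<'E'
from h import *
s=bot.observe();f=viewer.grab_frame('wrist');go([.464,-.178,.1],85.7,s)
im=f["pixels"].copy()
for p in w2px(f,[[.464,-.178,.09],list(s["position"])],s): cv2.drawMarker(im,tuple(int(v) for v in p),(255,0,255),0,12)
cv2.imwrite("pics/w1.png",im)
E
```

```text
clock: 3.4
position: [0.4628, -0.1767, 0.1253]
tool_rot: [-3.139, -0.0, 1.499]
force: [1.5, -0.1, 0.4]
grip_width: 0.0003
pos [ 0.4628 -0.1767  0.1253] rot [-1.7988e+02 -1.0000e-02  8.5900e+01] -> t [-1.2  1.3 25.3] r [-0.1 -0.   0.2]
```

View pics/w1.png

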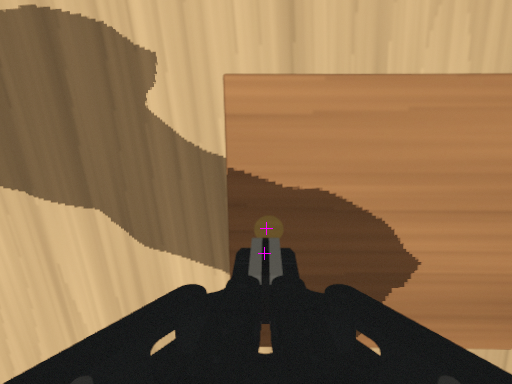

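```bash
python3 -m creep '[{"rx":0,"ry":0,"rz":0,"tx":-1,"ty":1,"tz":20,"hand":1},{"rx":0,"ry":0,"rz":0,"tx":-1,"ty":1,"tz":30,"hand":1},{"rx":0,"ry":0,"rz":0,"tx":-1,"ty":1,"tz":33,"hand":1},{"rx":0,"ry":0,"rz":0,"tx":-1,"ty":1,"tz":35,"hand":1},{"rx":0,"ry":0,"rz":0,"tx":-1,"ty":1,"tz":36,"hand":1},{"rx":0,"ry":0,"rz":0,"tx":-1,"ty":1,"tz":36,"hand":1}]'
```

```text
clock: 4.05
position: [0.4647, -0.1772, 0.0904]
tool_rot: [3.141, 0.0, 1.501]
force: [0.2, -0.1, -0.2]
grip_width: 0.0001
```

```bash
python3 -m creep '[{"rx":0,"ry":0,"rz":0,"tx":0,"ty":0,"tz":1,"hand":1},{"rx":0,"ry":0,"rz":0,"tx":0,"ty":0,"tz":2,"hand":1}]'
```

```text
clock: 4.25
position: [0.4647, -0.1773, 0.0884]
tool_rot: [3.141, -0.0, 1.501]
force: [-1.3, 1.6, 8.4]
grip_width: 0.0001
```

```bash
python3 -m creep '[{"rx":0,"ry":0,"rz":0,"tx":0,"ty":0,"tz":1,"hand":1},{"rx":0,"ry":0,"rz":0,"tx":0,"ty":0,"tz":2,"hand":1}]';python3 -m creep '[{"rx":0,"ry":0,"rz":0,"tx":0,"ty":0,"tz":1,"hand":1}]';python3 -m creep '[{"rx":0,"ry":0,"rz":0,"tx":0,"ty":0,"tz":1,"hand":1}]'
```

```text
clock: 4.45
position: [0.4647, -0.1773, 0.0863]
tool_rot: [3.141, -0.0, 1.501]
force: [-0.2, 1.2, 10.6]
grip_width: -0.0003
clock: 4.55
position: [0.4648, -0.1773, 0.0855]
tool_rot: [3.141, -0.0, 1.501]
force: [-2.5, 2.4, 17.8]
grip_width: -0.0002
clock: 4.65
position: [0.4649, -0.1773, 0.0847]
tool_rot: [3.14, -0.0, 1.501]
force: [-3.2, 4.5, 16.4]
grip_width: 0.0001
```

```bash
python3 -m creep '[{"rx":0,"ry":0,"rz":0,"tx":0,"ty":0,"tz":-3,"hand":1},{"rx":0,"ry":0,"rz":0,"tx":0,"ty":0,"tz":-6,"hand":1},{"rx":0,"ry":0,"rz":0,"tx":0,"ty":0,"tz":-10,"hand":1},{"rx":0,"ry":0,"rz":0,"tx":0,"ty":1,"tz":-15,"hand":1}]'; python3 -m creep '[{"rx":0,"ry":0,"rz":0,"tx":0,"ty":0,"tz":0,"hand":1}]'
```

```text
clock: 5.05
position: [0.4653, -0.1774, 0.0993]
tool_rot: [-3.141, -0.0, 1.501]
force: [-2.8, 1.2, 3.0]
grip_width: -0.0002
clock: 5.15
position: [0.4655, -0.1774, 0.0996]
tool_rot: [3.141, -0.0, 1.501]
force: [-1.1, 0.0, 4.2]
grip_width: 0.0003
```

```bash
python3 -m creep '[{"rx":0,"ry":0,"rz":0,"tx":0,"ty":1,"tz":-10,"hand":1},{"rx":0,"ry":0,"rz":0,"tx":0,"ty":3,"tz":-24,"hand":1},{"rx":0,"ry":0,"rz":0,"tx":0,"ty":8,"tz":-40,"hand":1},{"rx":0,"ry":0,"rz":0,"tx":0,"ty":14,"tz":-56,"hand":1},{"rx":0,"ry":0,"rz":0,"tx":0,"ty":22,"tz":-71,"hand":1},{"rx":0,"ry":0,"rz":0,"tx":0,"ty":31,"tz":-85,"hand":1}]'; python3 -m creep '[{"rx":0,"ry":0,"rz":0,"tx":0,"ty":0,"tz":0,"hand":1}]'
```

```text
clock: 5.75
position: [0.4966, -0.1797, 0.1855]
tool_rot: [3.141, 0.0, 1.501]
force: [0.3, 0.2, 1.6]
grip_width: 0.0001
clock: 5.85
position: [0.4981, -0.1799, 0.1862]
tool_rot: [3.138, 0.001, 1.501]
force: [0.2, -0.4, 2.8]
grip_width: -0.0001
```

```bash
python3 - <<'E'
from h import *
f=viewer.grab_frame('scene')
im=f["pixels"]
cv2.imwrite("pics/s2.png",cv2.resize(im[60:240,150:390],None,fx=3.2,fy=3.2,interpolation=cv2.INTER_CUBIC))
E
```

```text
(no output)
```

View pics/s2.png

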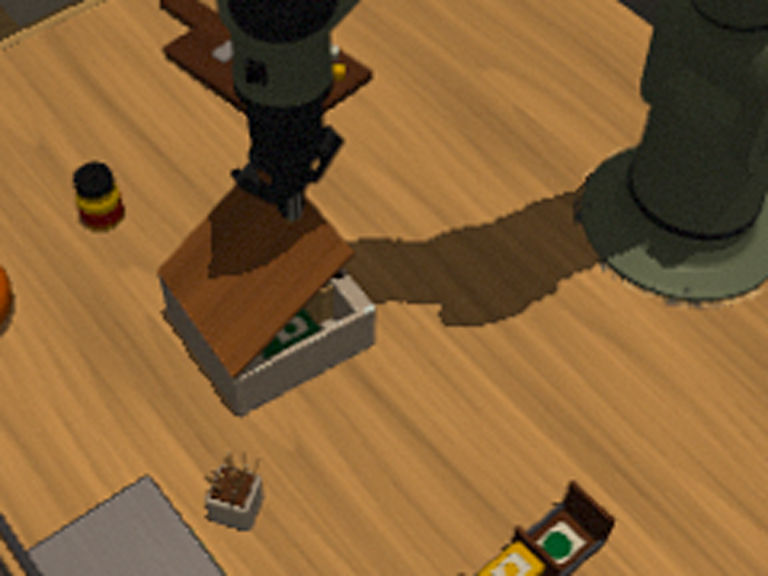

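```bash
python3 -m creep '[{"rx":0,"ry":0,"rz":0,"tx":0,"ty":11,"tz":-13,"hand":1},{"rx":0,"ry":0,"rz":0,"tx":0,"ty":22,"tz":-25,"hand":1},{"rx":0,"ry":0,"rz":0,"tx":0,"ty":35,"tz":-36,"hand":1},{"rx":0,"ry":0,"rz":0,"tx":0,"ty":49,"tz":-46,"hand":1},{"rx":0,"ry":0,"rz":0,"tx":0,"ty":64,"tz":-54,"hand":1},{"rx":0,"ry":0,"rz":0,"tx":0,"ty":80,"tz":-61,"hand":1},{"rx":0,"ry":0,"rz":0,"tx":0,"ty":96,"tz":-66,"hand":1},{"rx":0,"ry":0,"rz":0,"tx":0,"ty":113,"tz":-69,"hand":1}]'; python3 - <<'E'
from h import *
f=viewer.grab_frame('scene')
print(bot.observe()["force"])
im=f["pixels"]
cv2.imwrite("pics/s3.png",cv2.resize(im[60:240,150:390],None,fx=3.2,fy=3.2,interpolation=cv2.INTER_CUBIC))
E
```

```text
clock: 6.7
position: [0.6095, -0.1875, 0.2535]
tool_rot: [-3.141, 0.0, 1.501]
force: [0.4, -0.4, 1.0]
grip_width: -0.0001
[0.36976922 1.28198809 0.59165434]
```

View pics/s3.png

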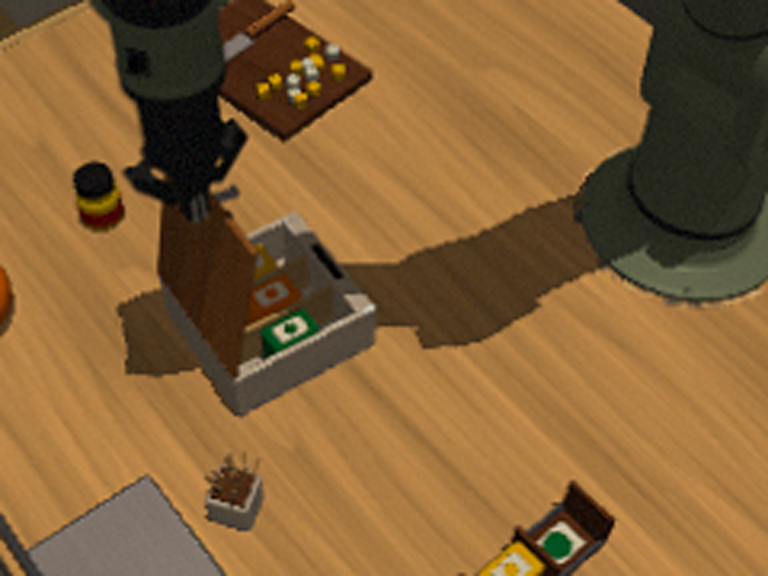

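```bash
python3 -m creep '[{"rx":0,"ry":0,"rz":0,"tx":0,"ty":17,"tz":-2,"hand":1},{"rx":0,"ry":0,"rz":0,"tx":0,"ty":35,"tz":-10,"hand":1},{"rx":0,"ry":0,"rz":0,"tx":0,"ty":52,"tz":-25,"hand":1},{"rx":0,"ry":0,"rz":0,"tx":0,"ty":66,"tz":-45,"hand":1},{"rx":0,"ry":0,"rz":0,"tx":0,"ty":70,"tz":-75,"hand":1},{"rx":0,"ry":0,"rz":0,"tx":0,"ty":70,"tz":-90,"hand":1},{"rx":0,"ry":0,"rz":0,"tx":0,"ty":70,"tz":-90,"hand":1}]'; python3 - <<'E'
from h import *
f=viewer.grab_frame('scene')
print(bot.observe()["force"])
im=f["pixels"]
cv2.imwrite("pics/s4.png",cv2.resize(im[60:240,150:390],None,fx=3.2,fy=3.2,interpolation=cv2.INTER_CUBIC))
E
```

```text
clock: 7.45
position: [0.6792, -0.1928, 0.3449]
tool_rot: [3.139, 0.001, 1.501]
force: [0.7, 0.5, 0.4]
grip_width: -0.0001
[-0.95802614  0.26488814 -0.22653747]
```

View pics/s4.png

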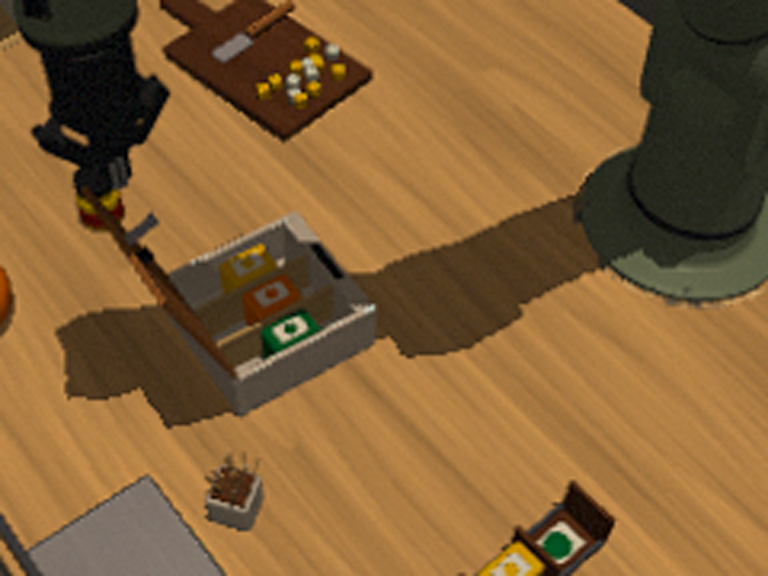

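```bash
python3 -m creep '[{"rx":0,"ry":0,"rz":0,"tx":20,"ty":-50,"tz":0,"hand":0},{"rx":0,"ry":0,"rz":0,"tx":40,"ty":-100,"tz":0,"hand":-1},{"rx":0,"ry":0,"rz":0,"tx":45,"ty":-145,"tz":40,"hand":-1},{"rx":0,"ry":0,"rz":0,"tx":45,"ty":-150,"tz":85,"hand":-1},{"rx":0,"ry":0,"rz":0,"tx":45,"ty":-150,"tz":105,"hand":-1},{"rx":0,"ry":0,"rz":0,"tx":45,"ty":-150,"tz":105,"hand":-1}]'; python3 - <<'E'
from h import *
s=bot.observe();f=viewer.grab_frame('wrist');c=viewer.grab_frame('scene')
cv2.imwrite("pics/w5.png",f["pixels"])
for g,nm in ((f,'w'),(c,'s')):
    for d in viewer.outline_of("loaf_center",g)[:2]: print(nm,d["score"],d["bbox"])
    m=cv2.inRange(cv2.cvtColor(g["pixels"],cv2.COLOR_BGR2HSV),(60,80,20),(95,255,255))
    n,l,st,ce=cv2.connectedComponentsWithStats(m)
    for i in range(1,n):
        if st[i,4]>20 and ce[i][1]>80: print(nm,st[i],ce[i],px2w(g,ce[i],.066,s))
print(px2w(c,(np.array([292,328])+.5)/3.2-.5+np.array([150,60]),.066))
E
```

```text
clock: 8.1
position: [0.5298, -0.136, 0.2347]
tool_rot: [-3.135, -0.0, 1.501]
force: [-0.3, -0.0, 0.7]
grip_width: 0.0848
w 0.96 [249.0, 144.5, 309.8, 187.9]
w [ 249  144   60   43 1532] [277.75261097 163.57441253] [[ 0.54306021 -0.1245382   0.066     ]]
w [271 162  15  14 167] [278.25748503 168.32335329] [[ 0.54329375 -0.12944563  0.066     ]]
s 0.6 [231.2, 155.2, 249.8, 172.1]
s [232 157  18  15  77] [238.90909091 164.27272727] [[ 0.55094183 -0.12520666  0.066     ]]
s [320 226   8   9  51] [323.62745098 229.90196078] [[0.48320435 0.25896226 0.066     ]]
[[ 0.53949136 -0.1285026   0.066     ]]
```

View pics/w5.png

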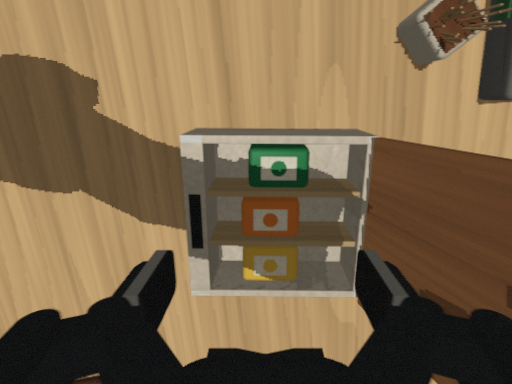

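```bash
python3 - <<'E'
from h import *
go([.542,-.129,.022],85.9)
E
python3 -m creep '[{"rx":0,"ry":0,"rz":0,"tx":8,"ty":12,"tz":50,"hand":-1},{"rx":0,"ry":0,"rz":0,"tx":8,"ty":12,"tz":100,"hand":-1},{"rx":0,"ry":0,"rz":0,"tx":8,"ty":12,"tz":135,"hand":-1},{"rx":0,"ry":0,"rz":0,"tx":8,"ty":12,"tz":145,"hand":-1},{"rx":0,"ry":0,"rz":0,"tx":8,"ty":12,"tz":145,"hand":-1}]'
python3 - <<'E'
from h import *
s=bot.observe();f=viewer.grab_frame('wrist');cv2.imwrite("pics/w6.png",f["pixels"])
go([.542,-.129,.022],85.9,s)
E
```

```text
pos [ 0.5332 -0.1373  0.2392] rot [1.7992e+02 2.0000e-02 8.5990e+01] -> t [  9.    7.8 217.2] r [0.1 0.  0.1]
clock: 8.8
position: [0.5452, -0.1301, 0.0931]
tool_rot: [-3.141, 0.0, 1.501]
force: [0.6, 0.1, 1.0]
grip_width: 0.0852
pos [ 0.5452 -0.1301  0.0931] rot [-1.7996e+02  1.0000e-02  8.5990e+01] -> t [ 0.9 -3.2 71.1] r [-0.   0.   0.1]
```

View pics/w6.png

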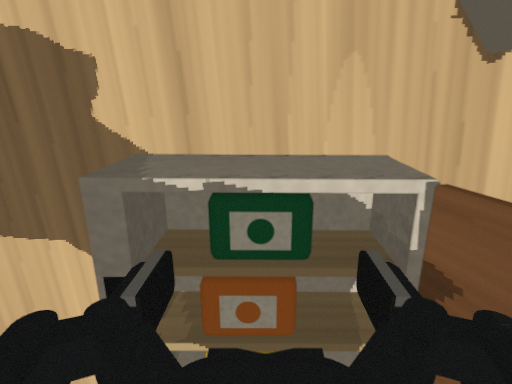

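```bash
python3 - <<'E'
from h import *
s=bot.observe();f=viewer.grab_frame('wrist')
print(px2w(f,[[260.5,231.5],[209,194],[313,194],[209,257],[313,257]],.066,s))
go([.542,-.129,.022],85.9,s)
E
```

```text
[[ 0.54352468 -0.13040547  0.066     ]
 [ 0.5159609  -0.10518875  0.066     ]
 [ 0.57511744 -0.109364    0.066     ]
 [ 0.51111578 -0.14491526  0.066     ]
 [ 0.5741193  -0.14942047  0.066     ]]
pos [ 0.5458 -0.1303  0.0944] rot [1.7993e+02 1.0000e-02 8.5980e+01] -> t [ 1.  -4.  72.4] r [0.1 0.  0.1]
```

```bash
python3 -m creep '[{"rx":0,"ry":0,"rz":0,"tx":0,"ty":-2,"tz":20,"hand":-1},{"rx":0,"ry":0,"rz":0,"tx":0,"ty":-2,"tz":40,"hand":-1},{"rx":0,"ry":0,"rz":0,"tx":0,"ty":-2,"tz":58,"hand":-1},{"rx":0,"ry":0,"rz":0,"tx":0,"ty":-2,"tz":68,"hand":-1},{"rx":0,"ry":0,"rz":0,"tx":0,"ty":-2,"tz":72,"hand":-1},{"rx":0,"ry":0,"rz":0,"tx":0,"ty":-2,"tz":72,"hand":-1}]'
python3 -m creep '[{"rx":0,"ry":0,"rz":0,"tx":0,"ty":0,"tz":0,"hand":1},{"rx":0,"ry":0,"rz":0,"tx":0,"ty":0,"tz":0,"hand":1},{"rx":0,"ry":0,"rz":0,"tx":0,"ty":0,"tz":0,"hand":1},{"rx":0,"ry":0,"rz":0,"tx":0,"ty":0,"tz":0,"hand":1},{"rx":0,"ry":0,"rz":0,"tx":0,"ty":0,"tz":0,"hand":1},{"rx":0,"ry":0,"rz":0,"tx":0,"ty":0,"tz":0,"hand":1}]' 40
```

```text
clock: 9.5
position: [0.5435, -0.1298, 0.0218]
tool_rot: [3.141, 0.0, 1.501]
force: [-0.2, 0.1, 0.8]
grip_width: 0.0856
clock: 10.1
position: [0.5435, -0.1297, 0.022]
tool_rot: [3.14, -0.0, 1.501]
force: [-2.3, 0.7, 8.1]
grip_width: 0.0614
```

```bash
python3 -m creep '[{"rx":0,"ry":0,"rz":0,"tx":0,"ty":0,"tz":-5,"hand":1},{"rx":0,"ry":0,"rz":0,"tx":0,"ty":0,"tz":-15,"hand":1},{"rx":0,"ry":0,"rz":0,"tx":0,"ty":0,"tz":-35,"hand":1},{"rx":0,"ry":0,"rz":0,"tx":0,"ty":0,"tz":-60,"hand":1},{"rx":0,"ry":0,"rz":0,"tx":0,"ty":0,"tz":-90,"hand":1},{"rx":0,"ry":0,"rz":0,"tx":0,"ty":0,"tz":-115,"hand":1},{"rx":0,"ry":0,"rz":0,"tx":0,"ty":0,"tz":-120,"hand":1},{"rx":0,"ry":0,"rz":0,"tx":0,"ty":0,"tz":-120,"hand":1}]'
python3 - <<'E'
from h import *
s=bot.observe();f=viewer.grab_frame('wrist');cv2.imwrite("pics/w7.png",f["pixels"])
go([.50,.07,.142],85.9,s); print(s["force"])
E
```

```text
clock: 10.9
position: [0.5433, -0.1295, 0.142]
tool_rot: [3.14, -0.0, 1.501]
force: [-0.1, 0.3, -1.9]
grip_width: 0.0619
pos [ 0.5433 -0.1295  0.142 ] rot [ 1.799e+02 -1.000e-02  8.601e+01] -> t [ 1.96e+02 -5.71e+01 -1.00e-01] r [ 0.1 -0.   0.1]
[-0.12261533  0.27758965 -1.87283318]
```

View pics/w7.png

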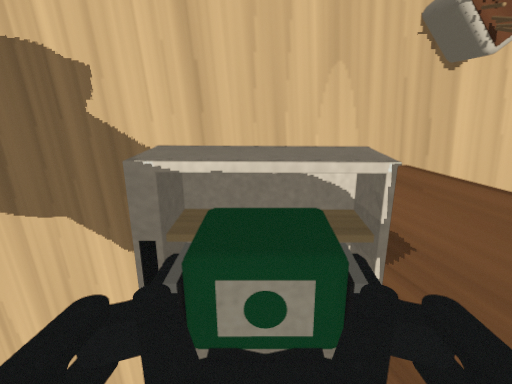

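```bash
python3 -m creep '[{"rx":0,"ry":0,"rz":0,"tx":15,"ty":-5,"tz":0,"hand":1},{"rx":0,"ry":0,"rz":0,"tx":45,"ty":-13,"tz":0,"hand":1},{"rx":0,"ry":0,"rz":0,"tx":85,"ty":-25,"tz":0,"hand":1},{"rx":0,"ry":0,"rz":0,"tx":125,"ty":-37,"tz":0,"hand":1},{"rx":0,"ry":0,"rz":0,"tx":160,"ty":-47,"tz":20,"hand":1},{"rx":0,"ry":0,"rz":0,"tx":185,"ty":-54,"tz":50,"hand":1},{"rx":0,"ry":0,"rz":0,"tx":196,"ty":-57,"tz":80,"hand":1},{"rx":0,"ry":0,"rz":0,"tx":196,"ty":-57,"tz":105,"hand":1}]'
python3 -m creep '[{"rx":0,"ry":0,"rz":0,"tx":0,"ty":0,"tz":8,"hand":1},{"rx":0,"ry":0,"rz":0,"tx":0,"ty":0,"tz":14,"hand":1},{"rx":0,"ry":0,"rz":0,"tx":0,"ty":0,"tz":18,"hand":1},{"rx":0,"ry":0,"rz":0,"tx":0,"ty":0,"tz":20,"hand":1}]'
python3 -m creep '[{"rx":0,"ry":0,"rz":0,"tx":0,"ty":0,"tz":0,"hand":1}]'
```

```text
clock: 11.75
position: [0.4982, 0.0719, 0.0335]
tool_rot: [-3.139, 0.0, 1.504]
force: [0.7, -0.8, -2.6]
grip_width: 0.0617
clock: 12.15
position: [0.5001, 0.0696, 0.0163]
tool_rot: [3.141, -0.0, 1.5]
force: [0.5, -0.1, -2.1]
grip_width: 0.0617
clock: 12.25
position: [0.5001, 0.0697, 0.0164]
tool_rot: [3.141, -0.0, 1.501]
force: [-0.5, 0.1, -1.6]
grip_width: 0.0616
```

```bash
python3 -m creep '[{"rx":0,"ry":0,"rz":0,"tx":0,"ty":0,"tz":1,"hand":1},{"rx":0,"ry":0,"rz":0,"tx":0,"ty":0,"tz":2,"hand":1},{"rx":0,"ry":0,"rz":0,"tx":0,"ty":0,"tz":2,"hand":1}]'

```

```text
clock: 12.55
position: [0.4999, 0.0699, 0.0141]
tool_rot: [3.141, -0.0, 1.501]
force: [0.4, -0.1, -1.8]
grip_width: 0.0617
```

```bash
python3 -m creep '[{"rx":0,"ry":0,"rz":0,"tx":0,"ty":0,"tz":1,"hand":1},{"rx":0,"ry":0,"rz":0,"tx":0,"ty":0,"tz":1,"hand":1}]';python3 -m creep '[{"rx":0,"ry":0,"rz":0,"tx":0,"ty":0,"tz":1,"hand":1},{"rx":0,"ry":0,"rz":0,"tx":0,"ty":0,"tz":1,"hand":1}]'

```

```text
clock: 12.75
position: [0.4999, 0.0699, 0.0139]
tool_rot: [3.141, -0.001, 1.501]
force: [-6.1, 0.3, 25.8]
grip_width: 0.0617
clock: 12.95
position: [0.4999, 0.0699, 0.0139]
tool_rot: [3.141, -0.001, 1.501]
force: [-13.2, -0.9, 52.6]
grip_width: 0.0616
```

```bash
python3 -m creep '[{"rx":0,"ry":0,"rz":0,"tx":0,"ty":0,"tz":-1.5,"hand":1},{"rx":0,"ry":0,"rz":0,"tx":0,"ty":0,"tz":-1.5,"hand":1}]';python3 -m creep '[{"rx":0,"ry":0,"rz":0,"tx":0,"ty":0,"tz":-1,"hand":-1},{"rx":0,"ry":0,"rz":0,"tx":0,"ty":0,"tz":-1,"hand":-1},{"rx":0,"ry":0,"rz":0,"tx":0,"ty":0,"tz":-1,"hand":-1},{"rx":0,"ry":0,"rz":0,"tx":0,"ty":0,"tz":-1,"hand":-1},{"rx":0,"ry":0,"rz":0,"tx":0,"ty":0,"tz":-1,"hand":-1}]'

```

```text
clock: 13.15
position: [0.5, 0.0699, 0.0139]
tool_rot: [3.141, -0.0, 1.501]
force: [-3.2, -1.0, 19.3]
grip_width: 0.0615
clock: 13.65
position: [0.4997, 0.0698, 0.0144]
tool_rot: [-3.141, 0.0, 1.501]
force: [-0.4, 0.5, -0.2]
grip_width: 0.0852
```

```bash
python3 -m creep '[{"rx":0,"ry":0,"rz":0,"tx":0,"ty":0,"tz":-20,"hand":-1},{"rx":0,"ry":0,"rz":0,"tx":0,"ty":0,"tz":-60,"hand":-1},{"rx":0,"ry":0,"rz":0,"tx":0,"ty":0,"tz":-110,"hand":-1},{"rx":0,"ry":0,"rz":-9,"tx":0,"ty":0,"tz":-130,"hand":-1},{"rx":0,"ry":0,"rz":-18,"tx":0,"ty":0,"tz":-130,"hand":-1},{"rx":0,"ry":0,"rz":-27,"tx":0,"ty":0,"tz":-130,"hand":-1},{"rx":0,"ry":0,"rz":-36,"tx":0,"ty":0,"tz":-130,"hand":-1},{"rx":0,"ry":0,"rz":-45,"tx":0,"ty":0,"tz":-130,"hand":-1}]'
python3 -m creep '[{"rx":0,"ry":0,"rz":-50,"tx":0,"ty":0,"tz":0,"hand":-1},{"rx":0,"ry":0,"rz":-50,"tx":0,"ty":0,"tz":0,"hand":-1},{"rx":0,"ry":0,"rz":-50,"tx":0,"ty":0,"tz":0,"hand":-1},{"rx":0,"ry":0,"rz":-50,"tx":0,"ty":0,"tz":0,"hand":-1},{"rx":0,"ry":0,"rz":-50,"tx":0,"ty":0,"tz":0,"hand":-1},{"rx":0,"ry":0,"rz":-50,"tx":0,"ty":0,"tz":0,"hand":-1},{"rx":0,"ry":0,"rz":-50,"tx":0,"ty":0,"tz":0,"hand":-1}]'
python3 - <<'E'
from h import *
s=bot.observe();f=viewer.grab_frame('wrist');cv2.imwrite("pics/w8.png",f["pixels"])
go([.50,.07,.142],176,s); print(s["qpos"])
cv2.imwrite("pics/t8.png",viewer.grab_frame('top')["pixels"])
E
```

```text
clock: 14.45
position: [0.4997, 0.0699, 0.1446]
tool_rot: [3.141, 0.0, 2.257]
force: [-0.6, 0.1, 0.6]
grip_width: 0.0854
clock: 15.15
position: [0.4997, 0.0696, 0.1445]
tool_rot: [3.141, -0.0, 3.126]
force: [0.7, 0.5, 0.1]
grip_width: 0.0853
pos [0.4997 0.0696 0.1445] rot [179.99  -0.   179.08] -> t [-0.2  0.4  2.5] r [ 0.  -0.   3.1]
[-2.57201078e-01  4.54579681e-01  1.86450376e-03  1.99488325e+00
 -1.58625741e-03  6.92153239e-01  1.30044063e+00]
```

View pics/w8.png

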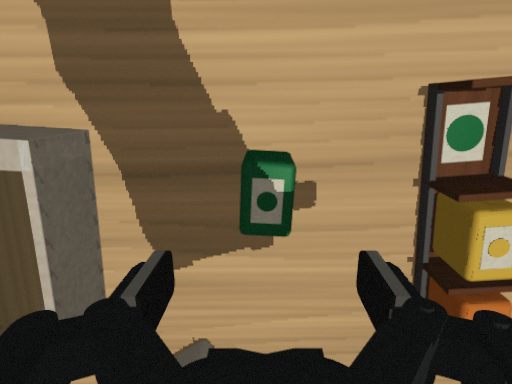

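View pics/t8.png

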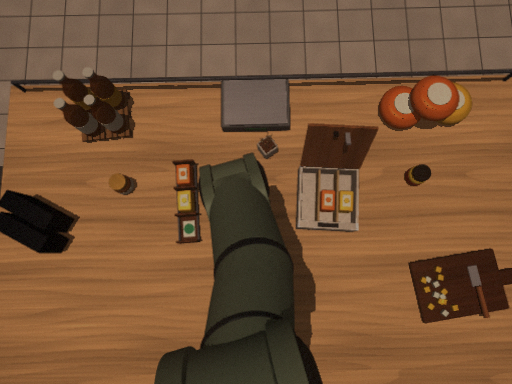

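```bash
python3 - <<'E'
from h import *
s=bot.observe();f=viewer.grab_frame('wrist')
m=cv2.inRange(cv2.cvtColor(f["pixels"],cv2.COLOR_BGR2HSV),(60,80,20),(95,255,255))
n,l,st,ce=cv2.connectedComponentsWithStats(m)
for i in range(1,n):
    if st[i,4]>40: print(st[i],ce[i],px2w(f,ce[i],.006,s),px2w(f,ce[i],.058,s))
# rack inner wall tops & paper corners
p=px2w(f,[[444,106],[489,102],[489,160],[443,164]],.006,s);print("paper",p,p.mean(0))
p=px2w(f,[[251,180],[283,180],[283,223],[250,222]],.058,s);print("label",p,p.mean(0))
go([.50,.07,.08],176,s)
E
```

```text
[ 446  113   37   37 1031] [464.48593598 131.00872939] [[0.4567282  0.24534766 0.006     ]] [[0.45075785 0.21309783 0.058     ]]
[ 240  151   55   85 2804] [266.59700428 189.02496434] [[0.50588207 0.07083082 0.006     ]] [[0.49081802 0.07086743 0.058     ]]
[257 192  20  19 297] [266.51178451 201.16835017] [[0.51782687 0.0705115  0.006     ]] [[0.50055298 0.07060718 0.058     ]]
paper [[0.43510802 0.22439381 0.006     ]
 [0.43288348 0.26174659 0.006     ]
 [0.48307066 0.27143241 0.006     ]
 [0.48576142 0.23112047 0.006     ]] [0.4592059  0.24717332 0.006     ]
label [[0.48347902 0.05924498 0.058     ]
 [0.48399936 0.08338106 0.058     ]
 [0.51893945 0.08322399 0.058     ]
 [0.51753204 0.05727511 0.058     ]] [0.50098747 0.07078128 0.058     ]
pos [0.4997 0.0697 0.1445] rot [ 1.8000e+02 -1.0000e-02  1.7873e+02] -> t [-0.3  0.3 64.5] r [ 0.  -0.   2.7]
```

```bash
python3 -m creep '[{"rx":0,"ry":0,"rz":3,"tx":-1,"ty":1,"tz":40,"hand":-1},{"rx":0,"ry":0,"rz":3,"tx":-1,"ty":1,"tz":80,"hand":-1},{"rx":0,"ry":0,"rz":3,"tx":-1,"ty":1,"tz":105,"hand":-1},{"rx":0,"ry":0,"rz":3,"tx":-1,"ty":1,"tz":118,"hand":-1},{"rx":0,"ry":0,"rz":3,"tx":-1,"ty":1,"tz":120,"hand":-1},{"rx":0,"ry":0,"rz":3,"tx":-1,"ty":1,"tz":120,"hand":-1}]'
python3 -m creep '[{"rx":0,"ry":0,"rz":0,"tx":0,"ty":0,"tz":0,"hand":1},{"rx":0,"ry":0,"rz":0,"tx":0,"ty":0,"tz":0,"hand":1},{"rx":0,"ry":0,"rz":0,"tx":0,"ty":0,"tz":0,"hand":1},{"rx":0,"ry":0,"rz":0,"tx":0,"ty":0,"tz":0,"hand":1},{"rx":0,"ry":0,"rz":0,"tx":0,"ty":0,"tz":0,"hand":1},{"rx":0,"ry":0,"rz":0,"tx":0,"ty":0,"tz":0,"hand":1},{"rx":0,"ry":0,"rz":0,"tx":0,"ty":0,"tz":0,"hand":1}]' 40
python3 -m creep '[{"rx":0,"ry":0,"rz":0,"tx":0,"ty":0,"tz":-5,"hand":1},{"rx":0,"ry":0,"rz":0,"tx":0,"ty":0,"tz":-20,"hand":1},{"rx":0,"ry":0,"rz":0,"tx":0,"ty":0,"tz":-45,"hand":1},{"rx":0,"ry":0,"rz":0,"tx":0,"ty":0,"tz":-80,"hand":1},{"rx":0,"ry":0,"rz":0,"tx":0,"ty":0,"tz":-105,"hand":1},{"rx":0,"ry":0,"rz":0,"tx":0,"ty":0,"tz":-110,"hand":1},{"rx":0,"ry":0,"rz":0,"tx":0,"ty":0,"tz":-110,"hand":1}]'
python3 - <<'E'
from h import *
s=bot.observe();f=viewer.grab_frame('wrist');cv2.imwrite("pics/w9.png",f["pixels"])
go([.4567,.2449,.135],184.4,s)
print(w2px(f,[[.5,.07,s['position'][2]-.024+.058]],s))
E
```

```text
clock: 15.9
position: [0.5011, 0.0709, 0.0251]
tool_rot: [-3.142, 0.0, 3.071]
force: [0.5, 0.1, 0.8]
grip_width: 0.0856
clock: 16.6
position: [0.5012, 0.0709, 0.0253]
tool_rot: [3.141, 0.001, 3.071]
force: [-1.9, -0.9, 11.1]
grip_width: 0.0416
clock: 17.3
position: [0.5011, 0.0709, 0.1351]
tool_rot: [3.141, 0.001, 3.071]
force: [0.0, 0.6, -1.6]
grip_width: 0.0413
pos [0.5011 0.0709 0.1351] rot [1.7997e+02 8.0000e-02 1.7597e+02] -> t [5.650e+01 1.705e+02 1.000e-01] r [ 0.   0.1 -8.4]
[[263.17098894 291.71103556]]
```

View pics/w9.png

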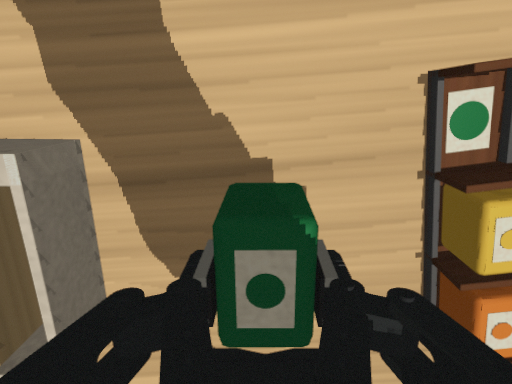

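```bash
python3 -m creep '[{"rx":0,"ry":0,"rz":-1,"tx":5,"ty":15,"tz":0,"hand":1},{"rx":0,"ry":0,"rz":-3,"tx":16,"ty":48,"tz":0,"hand":1},{"rx":0,"ry":0,"rz":-5,"tx":30,"ty":90,"tz":0,"hand":1},{"rx":0,"ry":0,"rz":-7,"tx":44,"ty":130,"tz":0,"hand":1},{"rx":0,"ry":0,"rz":-8,"tx":53,"ty":158,"tz":0,"hand":1},{"rx":0,"ry":0,"rz":-8.4,"tx":56.5,"ty":170.5,"tz":0,"hand":1},{"rx":0,"ry":0,"rz":-8.4,"tx":56.5,"ty":170.5,"tz":0,"hand":1},{"rx":0,"ry":0,"rz":-8.4,"tx":56.5,"ty":170.5,"tz":0,"hand":1}]'
python3 - <<'E'
from h import *
s=bot.observe();f=viewer.grab_frame('wrist');cv2.imwrite("pics/w10.png",f["pixels"])
go([.4567,.2449,.034],184.4,s)
c=viewer.grab_frame('scene')["pixels"];cv2.imwrite("pics/s10.png",cv2.resize(c[150:300,230:390],None,fx=3.7,fy=3.7,interpolation=cv2.INTER_CUBIC))
E
```

```text
clock: 18.15
position: [0.4561, 0.2441, 0.1338]
tool_rot: [-3.141, -0.001, -3.065]
force: [-0.2, 0.2, -2.1]
grip_width: 0.0415
pos [0.4561 0.2441 0.1338] rot [-1.7994e+02 -6.0000e-02 -1.7564e+02] -> t [-0.7  0.8 99.8] r [-0.1 -0.1 -0. ]
```

View pics/w10.png

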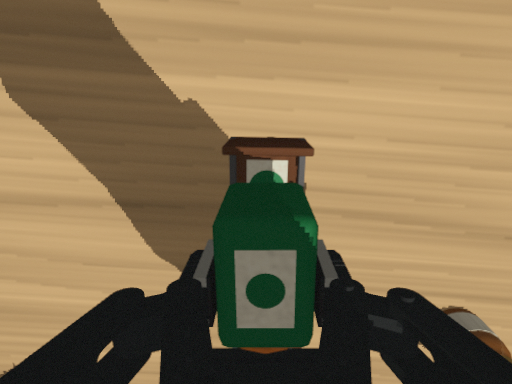

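View pics/s10.png

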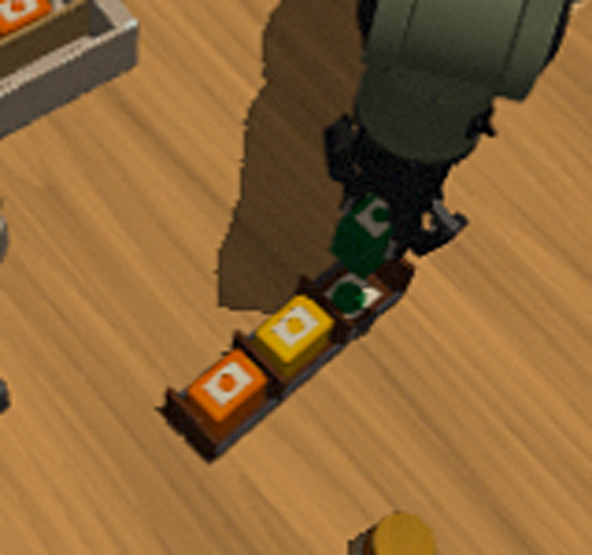

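```bash
python3 -m creep '[{"rx":0,"ry":0,"rz":0,"tx":0,"ty":0.5,"tz":15,"hand":1},{"rx":0,"ry":0,"rz":0,"tx":0,"ty":0.5,"tz":35,"hand":1},{"rx":0,"ry":0,"rz":0,"tx":0,"ty":0.5,"tz":53,"hand":1},{"rx":0,"ry":0,"rz":0,"tx":0,"ty":0.5,"tz":68,"hand":1},{"rx":0,"ry":0,"rz":0,"tx":0,"ty":0.5,"tz":80,"hand":1},{"rx":0,"ry":0,"rz":0,"tx":0,"ty":0.5,"tz":85,"hand":1}]'
python3 -m creep '[{"rx":0,"ry":0,"rz":0,"tx":0,"ty":0,"tz":5,"hand":1},{"rx":0,"ry":0,"rz":0,"tx":0,"ty":0,"tz":10,"hand":1},{"rx":0,"ry":0,"rz":0,"tx":0,"ty":0,"tz":13,"hand":1},{"rx":0,"ry":0,"rz":0,"tx":0,"ty":0,"tz":13,"hand":1}]'
python3 - <<'E'
from h import *
f=viewer.grab_frame('wrist');cv2.imwrite("pics/w11.png",f["pixels"])
E
```

```text
clock: 18.85
position: [0.4563, 0.2445, 0.0485]
tool_rot: [-3.141, -0.001, -3.066]
force: [0.3, 0.5, -1.2]
grip_width: 0.0412
clock: 19.25
position: [0.4563, 0.2453, 0.0364]
tool_rot: [-3.142, -0.0, -3.065]
force: [-0.2, -0.2, -1.2]
grip_width: 0.0416
```

View pics/w11.png

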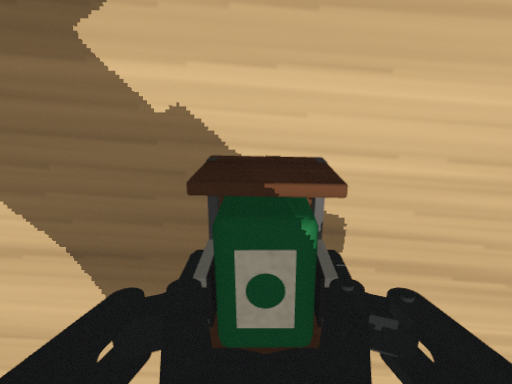

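Loaf is in the cell with end wall (188–346, 156–195) clear. Lower the last 5 mm gently.

```bash
python3 -m creep '[{"rx":0,"ry":0,"rz":0,"tx":0,"ty":0,"tz":2,"hand":1},{"rx":0,"ry":0,"rz":0,"tx":0,"ty":0,"tz":3.5,"hand":1},{"rx":0,"ry":0,"rz":0,"tx":0,"ty":0,"tz":3.5,"hand":1}]'
python3 -m creep '[{"rx":0,"ry":0,"rz":0,"tx":0,"ty":0,"tz":1,"hand":1},{"rx":0,"ry":0,"rz":0,"tx":0,"ty":0,"tz":1,"hand":1}]'
```

```text
clock: 19.6
position: [0.4563, 0.2454, 0.0329]
tool_rot: [-3.142, -0.0, -3.065]
force: [1.0, 0.2, -0.8]
grip_width: 0.0414
clock: 19.8
position: [0.4563, 0.2454, 0.0319]
tool_rot: [-3.142, -0.0, -3.065]
force: [-0.3, 0.8, -2.0]
grip_width: 0.0413
```

```bash
python3 -m creep '[{"rx":0,"ry":0,"rz":0,"tx":0,"ty":0,"tz":0.7,"hand":1},{"rx":0,"ry":0,"rz":0,"tx":0,"ty":0,"tz":0.7,"hand":1}]'
```

```text
clock: 20.0
position: [0.4564, 0.2454, 0.0313]
tool_rot: [-3.142, 0.0, -3.065]
force: [0.5, -0.6, -0.6]
grip_width: 0.0415
```

```bash
python3 -m creep '[{"rx":0,"ry":0,"rz":0,"tx":0,"ty":0,"tz":0.4,"hand":1},{"rx":0,"ry":0,"rz":0,"tx":0,"ty":0,"tz":0.4,"hand":1}]'
```

```text
clock: 20.2
position: [0.4564, 0.2454, 0.0313]
tool_rot: [3.142, 0.0, -3.065]
force: [-2.6, -1.0, 10.6]
grip_width: 0.0416
```

```bash
python3 -m creep '[{"rx":0,"ry":0,"rz":0,"tx":0,"ty":0,"tz":-0.3,"hand":0.2},{"rx":0,"ry":0,"rz":0,"tx":0,"ty":0,"tz":-0.3,"hand":-0.2},{"rx":0,"ry":0,"rz":0,"tx":0,"ty":0,"tz":-0.3,"hand":-0.5},{"rx":0,"ry":0,"rz":0,"tx":0,"ty":0,"tz":-0.3,"hand":-0.8},{"rx":0,"ry":0,"rz":0,"tx":0,"ty":0,"tz":-0.3,"hand":-0.8}]'
python3 -m creep '[{"rx":0,"ry":0,"rz":0,"tx":0,"ty":0,"tz":-10,"hand":-0.8},{"rx":0,"ry":0,"rz":0,"tx":0,"ty":0,"tz":-30,"hand":-0.8},{"rx":0,"ry":0,"rz":0,"tx":0,"ty":0,"tz":-70,"hand":-0.8},{"rx":0,"ry":0,"rz":0,"tx":0,"ty":0,"tz":-110,"hand":-0.8},{"rx":0,"ry":0,"rz":0,"tx":0,"ty":0,"tz":-140,"hand":-0.8},{"rx":0,"ry":0,"rz":0,"tx":0,"ty":0,"tz":-140,"hand":-0.8}]'
python3 - <<'E'
from h import *
s=bot.observe();f=viewer.grab_frame('wrist');cv2.imwrite("pics/w12.png",f["pixels"])
m=cv2.inRange(cv2.cvtColor(f["pixels"],cv2.COLOR_BGR2HSV),(60,80,20),(95,255,255))
n,l,st,ce=cv2.connectedComponentsWithStats(m)
for i in range(1,n):
    if st[i,4]>40: print(st[i],ce[i],px2w(f,ce[i],.064,s))
c=viewer.grab_frame('scene')["pixels"];cv2.imwrite("pics/s12.png",cv2.resize(c[90:310,150:390],None,fx=2.6,fy=2.6,interpolation=cv2.INTER_CUBIC))
E
```

```text
clock: 20.7
position: [0.4564, 0.2454, 0.0312]
tool_rot: [3.142, 0.0, -3.065]
force: [0.4, -0.6, 0.6]
grip_width: 0.077
clock: 21.3
position: [0.4579, 0.2462, 0.1757]
tool_rot: [3.138, 0.006, -3.066]
force: [-0.2, 0.9, -1.2]
grip_width: 0.0764
[ 239  144   50   76 2289] [263.56618611 178.15246833] [[0.447569   0.24433355 0.064     ]]
[255 179  18  17 243] [263.52263374 187.30041152] [[0.45550766 0.24489561 0.064     ]]
```

View pics/w12.png

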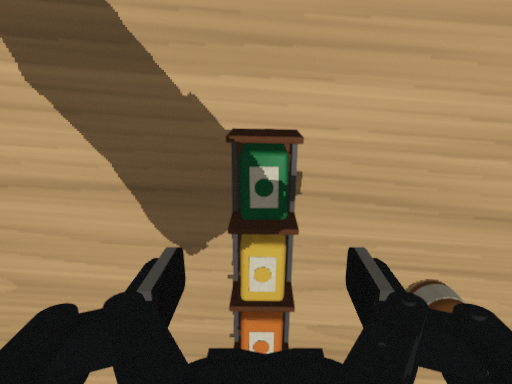

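View pics/s12.png

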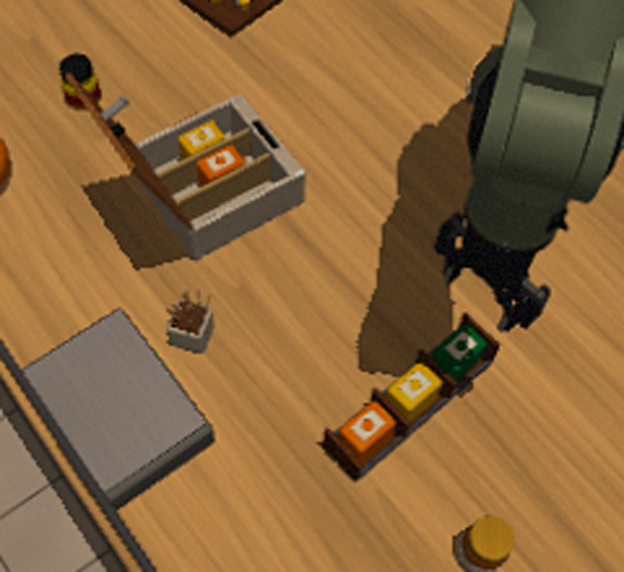

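The green loaf's spot, at wrist pixel (264,187), maps to (0.4555, 0.2449), about 1 mm from the gap centre. The loaf is in line with its neighbours, the lid stands open and nothing else appears displaced. I'm handing it in.

```bash
python3 -m creep '[{"rx":0,"ry":0,"rz":0,"tx":0,"ty":0,"tz":0,"hand":-0.8},{"rx":0,"ry":0,"rz":0,"tx":0,"ty":0,"tz":0,"hand":-0.8},{"rx":0,"ry":0,"rz":0,"tx":0,"ty":0,"tz":0,"hand":-0.8}]'; python3 -c "
from workcell import bot
print(bot.job_done())"
```

```text
clock: 21.7
position: [0.4561, 0.2452, 0.1705]
tool_rot: [-3.141, -0.001, -3.065]
force: [-0.7, -0.2, -0.1]
grip_width: 0.0767
the job is handed in; nothing more can be done
None
```

I handed the job in at 21.7 s of the 72 s allowed. It gave no verdict, so the result rests on my own checks.

**What I did:**
- I pressed the brass dot until the lid bottomed, then let it rise under the closed fingers at about 1 rad/s to around 1.4 rad. From there I moved the hand out of its way, and it went on to fully open.
- I lifted the green loaf out by its ends. The rack cell has no room for fingers there, so I set the loaf on the table, took it again across its width, and lowered it into the empty cell before releasing it.

**Last checks:**
- **Loaf position:** the top centre measured (0.4555, 0.2449) against the cell centre at (0.4567, 0.2449), about 1 mm off.
- **Seating:** the loaf met the cell floor at the height I expected, and it looks upright and in line with its neighbours.
- **Lid and hand:** the lid stands open, and the hand is clear of the rack, about 0.17 m above the table.
- **Other objects:** the other cheeses, the pot and the jars look unmoved in the pictures, but I did not measure them.

**What went less well:**
- While setting the loaf on the table I overpressed briefly, reading about 53 N at the wrist; the limit is 120 N. I backed off before opening the fingers.
- The first wrist-camera position of the loaf was taken while the arm was still settling, so I measured again before grasping.

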